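# Clear the jam in the grinding-ball chute

## Robot

A 6-joint arm with a two-finger parallel gripper is mounted at the origin on a cart in front of the work surface, level with it; the furniture and walls round the work are solid. World frame = base frame: x ahead of the robot, y to its left, z up, the work surface at z = 0. Lengths are in m, angles in rad, forces in N, time in s.
With the tool pointing down it reaches from about 0.25 to 0.775 m from the base axis. Payload 4 kg.
Tool frame: the origin (TCP) lies at the centre of the arm's flange, where the gripper is bolted on; the fingertips stand 199 mm ahead of it and the grasp point (between the pads) lies 180 mm ahead of it (robot.tcp_to_tips is the z of the fingertips in the tool frame, in m); z points along the fingers, y is the line along which they close (so a half turn about z gives the same grasp; the last joint's range is limited). The gripper opens to 94 mm and grips with 3 to 60 N. Pads are 16 mm wide; open, the fingers measure 119 mm over their backs; the gripper's body (75 mm by 177 mm) begins 78 mm behind the grasp point.
Start: joints at [-1.359, 0.087, 1.371, -0, 1.684, -0.103], TCP at [0.17, -0.523, 0.405] pointing down, gripper open.
Joint ranges: [-3.1, 3.1], [-0.76, 2.03], [0.27, 2.55], [-1.08, 4.22], [0.17, 2.65], [-2.57, 2.57]. Speed limits (rad/s): [2.79, 2.79, 3.14, 3.14, 3.14, 3.14].

## Interface

Orientations are given as [roll, pitch, yaw] about the fixed x, y, z axes, in that order (R = Rz(yaw) Ry(pitch) Rx(roll)).
In Python, from bench import robot gives the robot as it stands.
- The arm moves only by the tool play_rows, never from a script. Its arguments are lists of equal length, an entry for each row: "translation": the shift along the tool's x, y, z scaled (see below), a list of three; "twist": the turn, a rotation vector about the tool's x, y, z scaled (see below), a list of three; "gripper": the opening, from -1 (shut) to 1 (fully open). A call has 1 to 8 rows; each row shifts and turns the commanded pose from where the row before left it, along the tool's axes as they then stand; what a row does not reach is not made up. The controller multiplies each number of a shift by 0.04 m and each number of a turn by 0.1 rad. A row lasts 1/10 s, in which the tool goes at most 50 mm and 8.59 degrees, less where a joint would pass 70% of its speed; a pose out of reach is approached as far as the arm can. A call with a number of a shift or a turn outside -1 to 1 is refused whole. A call with a gripper value outside its range is refused whole. The fingers move at their own pace and stop on an object; the grip force is fixed at half the most. Time passes only in rows, so rows that do not move let the fingers close. It gives the time, the measured TCP pose, the force, the opening and the grip force at its end, in the units of the state.
- robot.get_obs(): the state, without advancing time (a new reading comes with each control period).
- robot.snapshot(name): name is "scene" or "side" or "wrist"; returns the picture (384x512x3 uint8, red, green, blue); there is no depth.
- robot.camera_model(name): a dict with "camera_matrix" (3x3 intrinsics, pixels), "k1" (the pictures are not rectified: a ray, as slopes to the right and down, at radius r is drawn at 1 + k1 r^2 times it, then the intrinsics apply), "rvec" (rotation vector, rad) and "tvec" (3), from world to camera coordinates, as OpenCV has them. Camera axes: x right, y down, z forward; pixel columns grow to the right and rows downward; lengths in m; the calibration is good to about 2 mm. A picture is of the moment at which its call begins: read the wrist's pose just before it. camera_model takes no time and is no camera call; for the wrist camera it gives the pose at the moment of the call.
- robot.close_job(): hands the job in; it is judged then, once.
Trained networks look in the newest picture that a camera, given by its name, has taken for a name from the list of things; names that differ only in an ending like _2 or _b are one class to them, and where a whole thing is asked for, a point or a joint stands for the part that bears it (a point fixed in the world has none). Each returns a list of dicts, best first, with "score" (0 to 1); they miss things now and then, are a little off and sometimes report something else, mostly with a low value. They report only what shows in the picture. A call takes as long as a camera call. They do not tell look-alikes from the thing itself.
- robot.recognise(name, camera): "centre" ([x, y, z] in m, in world coordinates, good to about 4 mm: the middle of the surface that is visible of it).
- robot.spot_point(name, camera): "centre" ([x, y, z] in m, in world coordinates, good to about 4 mm: a listed point, or the origin of a listed thing).
The state is a dict: "time": time; "joint_positions": joint angles; "qvel": joint speeds; "joint_torque": joint torques, N m; "tool_pos": TCP position; "ee_rot": TCP orientation; "wrist_force": force on the tool from outside, world axes, zero at the start; "wrist_torque": the same for the moment, N m; "width": finger opening in m; "finger_force": force on a finger pad.
Only numpy, scipy, OpenCV 4.12 (cv2) and the standard library are available. Lean on these libraries where they do the work, as an engineer would, in place of code of your own. Each camera call takes 0.05 s, during which the arm holds its last target. There are 200 camera calls.

## Task

Two grinding balls have jammed side by side at the narrow opening of the sloping ball chute. Nudge the upper one, which blocks the way, about a ball's width or more back up the slope so that the lower one rolls through the opening, then let the upper one go so that it rolls through too. Both balls must end at rest in the bay at the bottom of the chute; do not lift them over the chute's walls or the gate.

Things in the scene. Friction and masses are not known exactly. Their poses are not given: they have to be found in the camera images.
- chute: Fixed grey chute, open on top, 260 x 85 mm outside. Origin on the worktop below the gate; x points level in the uphill direction, y left when looking uphill, z up. Floor slopes 10 degrees: 27 mm high at x = 0, 18 mm more per 100 mm of x. Inside, y = -37.5 to +37.5 mm, hopper up to x = 133, bay from x = -16 down to -112; walls 5 mm thick, 25 mm above the floor.
- chute_opening (a point): Middle of the opening on the chute floor: chute x = 0, y = +14.5 mm. It is 46 mm wide, from the left wall (y = +37.5) to the gate block (y = -8.5). The block, 16 mm thick (34 at the right wall) and as high as the walls, shuts the rest up to the right wall; its uphill face slants 32 degrees, falling towards the opening. Beside the lower ball the way is 35 mm wide (y = +2.5 to +37.5), free down to the floor as far as the upper ball.
- chute_bay (a point): Middle of the bay floor below the gate (chute x = -65, y = 0 mm), where both balls must end. Balls roll freely: one let go in the hopper rolls down and through the opening if no other is in its way. Mind the room: an upright post stands at world (0.45, 0.13) m, and from it a beam, underside 0.66 m above the worktop, runs overhead to world (-0.18, -0.96) m.
- ball_upper_center (a point): Centre of the jammed ball that lies further up the slope: loose, smooth white ceramic, 40 mm in diameter, about 0.13 kg. It rests on the left wall and on the lower ball, which it holds in place; at the start its centre is at (45, 17, 55) mm in the chute's frame.
- ball_lower_center (a point): Centre of the jammed ball that lies further down: same kind, 40 mm, at the start on the gate block and the right wall; freed, it rolls out by itself. Its centre is at (26, -17, 52) mm in the chute's frame. (A third such ball in a small open carton nearby is not part of the job.)
Not all that is in view belongs to the job. What is shaped like the part that bears ball_lower_center but green or yellow is not meant.

How it is judged:
By the outcome, as a careful person would: the job done as asked, in the order asked, and still so for the second after the job is handed in, with the robot touching nothing.
It also fails if it takes over 48 s, if anything falls off the work surface, if the arm or the gripper's body presses on something with over 40 N, if the wrist force passes 120 N, or if a joint passes its speed limit or range.

## Working session

There is one attempt and no reset: what is moved stays moved. The work goes in short steps, Python scripts to look and compute and a tool call to move; the robot and the scene stay as the last step left them, time stands still between calls to the robot, and variables do not carry over. Pictures are saved under pics/ and viewed, at most 10 in all, crops included, and the job is handed in when it is done.

Besides the shell and the picture viewer there is one more tool, called after "Call:" as name(argument=value, ...) on one line, values as JSON. play_rows: Moves the arm, as the interface text tells. Its arguments: {"type":"object","properties":{"translation":{"type":"array","items":{"type":"array","items":{"type":"number","minimum":-1,"maximum":1}}},"twist":{"type":"array","items":{"type":"array","items":{"type":"number","minimum":-1,"maximum":1}}},"gripper":{"type":"array","items":{"type":"number"}}},"required":["translation","twist","gripper"]}

```bash
ls; mkdir -p pics
cat > h.py <<'E'
from bench import robot
import numpy as np, cv2
from scipy.spatial.transform import Rotation as R
def snap(c,f):
    im=robot.snapshot(c); cv2.imwrite('pics/'+f,im[:,:,::-1]); return im
def px(c,p):
    m=robot.camera_model(c); p=np.atleast_2d(p)
    q=(cv2.projectPoints(p.astype(float),np.array(m['rvec']),np.array(m['tvec']),np.array(m['camera_matrix']),np.array([m['k1'],0,0,0.]))[0])
    return q.reshape(-1,2).round(0)
E
python3 - <<'E'
from h import *
o=robot.get_obs();print(o['time'],o['tool_pos'],o['ee_rot'],o['width'])
for c in('scene','side'):
    snap(c,c+'0.png')
    for f,n in((robot.spot_point,'chute'),(robot.spot_point,'chute_opening'),(robot.spot_point,'chute_bay'),(robot.spot_point,'ball_upper_center'),(robot.spot_point,'ball_lower_center')):
        for r in f(n,c)[:4]: print(c,n,np.round(r['centre'],3),round(r['score'],2),px(c,r['centre'])[0])
a=cv2.imread('pics/scene0.png');b=cv2.imread('pics/side0.png')
E
```

```text
pics
0.0 [ 0.17027879 -0.52285528  0.40351898] [-3.13941417e+00 -2.19396679e-04  3.14844043e-01] 0.09427301786646441
scene chute [ 0.622 -0.259  0.001] 0.96 [245. 195.]
scene chute_opening [ 0.608 -0.254  0.022] 0.75 [249. 190.]
scene chute_bay [ 0.604 -0.323  0.019] 0.73 [267. 176.]
scene ball_upper_center [ 0.621 -0.208  0.055] 0.74 [230. 186.]
scene ball_lower_center [ 0.459 -0.064  0.02 ] 0.62 [262. 274.]
scene ball_lower_center [ 0.57  -0.059  0.022] 0.61 [206. 251.]
scene ball_lower_center [ 0.646 -0.237  0.051] 0.49 [229. 177.]
side chute [ 0.618 -0.256  0.001] 0.65 [276. 211.]
side chute_opening [ 0.609 -0.25   0.022] 0.85 [271. 204.]
side chute_bay [ 0.599 -0.314  0.016] 0.66 [283. 226.]
side ball_upper_center [ 0.621 -0.213  0.055] 0.66 [267. 179.]
side ball_lower_center [ 0.457 -0.06   0.021] 0.59 [167. 177.]
side ball_lower_center [ 0.573 -0.056  0.022] 0.56 [213. 160.]
side ball_lower_center [ 0.609 -0.249  0.025] 0.35 [270. 202.]
```

View pics/scene0.png

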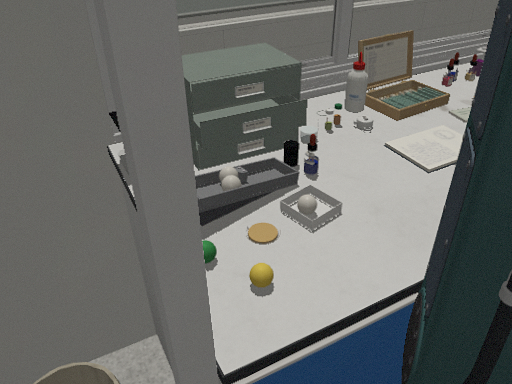

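View pics/side0.png

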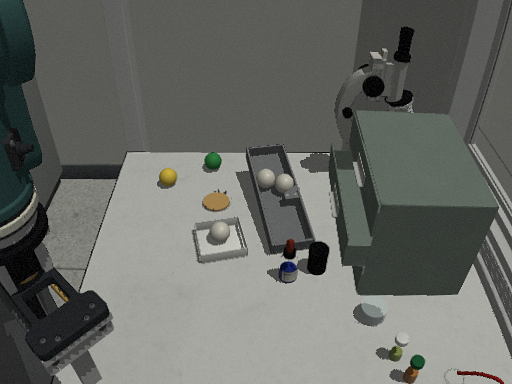

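The scene view shows the grey chute at (240,185) in front of green cabinets, with two white balls jammed at (229,176) and (231,184). In the side view they are at (265,178) and (285,184), with the gate block at (290,195), and uphill is toward the top of the image.

Candidates in the side view:
- yellow ball (168,177): no
- green ball (213,160): no
- white ball in the carton (220,231): no
- two white balls in the chute: yes. The left one (265,178) is the upper ball against the left wall, and the right one (285,184) is the lower ball on the block.

```bash
cat >> h.py <<'E'
from scipy.optimize import least_squares
def tri(obs):
    def f(p):
        r=[]
        for c,uv in obs:
            m=robot.camera_model(c)
            q=cv2.projectPoints(np.array([p]),np.array(m['rvec']),np.array(m['tvec']),np.array(m['camera_matrix']),np.array([m['k1'],0,0,0.]))[0].ravel()
            r+=list(q-uv)
        return r
    s=least_squares(f,[0.65,-0.2,0.05]); return s.x.round(4),round(s.cost,1)
L={'chute':(0,0,0),'chute_opening':(0,.0145,.027),'chute_bay':(-.065,0,.0153),'ball_upper_center':(.045,.017,.055),'ball_lower_center':(.026,-.017,.052)}
def C2W(P,p):  # chute pose P=(x,y,yaw)
    c,s=np.cos(P[2]),np.sin(P[2]); p=np.asarray(p,float)
    return np.array([P[0]+c*p[0]-s*p[1],P[1]+s*p[0]+c*p[1],p[2]])
E
python3 - <<'E'
from h import *
D=[('chute',(.622,-.259)),('chute_opening',(.608,-.254)),('chute_bay',(.604,-.323)),('ball_upper_center',(.621,-.208)),('ball_lower_center',(.646,-.237)),('chute',(.618,-.256)),('chute_opening',(.609,-.25)),('chute_bay',(.599,-.314)),('ball_upper_center',(.621,-.213))]
s=least_squares(lambda P:np.concatenate([C2W(P,L[n])[:2]-q for n,q in D]),[.62,-.257,1.24],loss='soft_l1',f_scale=.004)
P=s.x;print(P,np.degrees(P[2]));np.save('P.npy',P)
print('drawer',tri([('scene',(307,98)),('side',(345,265))]),tri([('scene',(190,142)),('side',(331,146))]))
print('balls',tri([('scene',(231,184)),('side',(265,178))]),C2W(P,L['ball_upper_center']),tri([('scene',(229,176)),('side',(285,184))]),C2W(P,L['ball_lower_center']))
z=lambda x:.027+.18*x+.025
K=[(-.117,.0425),(-.117,-.0425),(.138,.0425),(.138,-.0425),(-.117,.0425),(-.016,-.0085),(.0,-.0085),(.0,-.0375)]
ims=[]
for c,(x0,y0) in(('side',(200,130)),('scene',(180,130))):
    im=cv2.imread(f'pics/{c}0.png');im=cv2.resize(im[y0:y0+130,x0:x0+130],None,fx=3,fy=3,interpolation=2)
    for k in K:
        q=(px(c,C2W(P,(k[0],k[1],z(k[0]))))[0]-(x0,y0))*3
        cv2.circle(im,tuple(int(v) for v in q),3,(0,0,255),-1)
    for n,col in(('ball_upper_center',(0,200,0)),('ball_lower_center',(255,0,0))):
        q=(px(c,C2W(P,L[n]))[0]-(x0,y0))*3;cv2.circle(im,tuple(int(v) for v in q),4,col,-1)
    ims.append(im)
cv2.imwrite('pics/c.png',np.hstack(ims))
E
```

```text
[ 0.62184186 -0.25724905  1.24184628] 71.15255039918318
drawer (array([ 0.5864, -0.5127,  0.1193]), np.float64(86.3)) (array([ 0.7534, -0.244 ,  0.1062]), np.float64(11.3))
balls (array([ 0.6197, -0.2093,  0.0576]), np.float64(0.1)) [ 0.62029059 -0.20917001  0.055     ] (array([ 0.6481, -0.2407,  0.051 ]), np.float64(0.1)) [ 0.64632964 -0.23813496  0.052     ]
```

View pics/c.png

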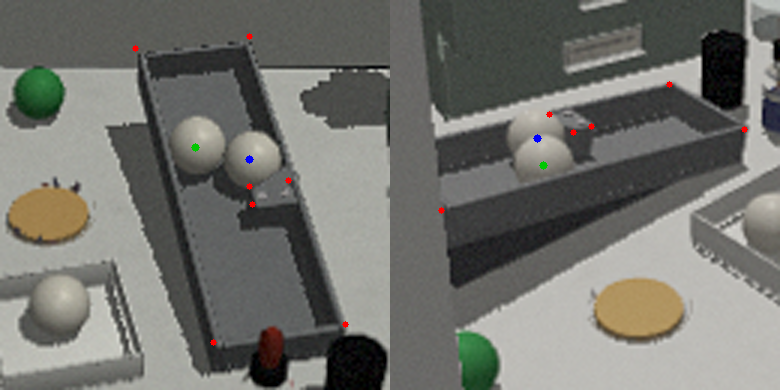

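The calibrated model overlays well: red dots sit on the chute corners and gate, the upper ball is at crop (195,147) and the lower at (250,159). Triangulated ball centres agree with the model to about 2 mm. Next I plan the hover.

```bash
cat >> h.py <<'E'
def goal(P,xb,up,yb=.017):
    """grasp point over chute x,y (ball-centre line), 'up' m off that line along floor normal; -> TCP pos, R"""
    t=np.radians(10);u=np.array([np.cos(P[2]),np.sin(P[2]),0]);Z=np.array([0,0,1.])
    y=-(np.cos(t)*u+np.sin(t)*Z);z=-(np.cos(t)*Z-np.sin(t)*u);x=np.cross(y,z)
    Rg=np.c_[x,y,z];c=C2W(P,(xb,yb,.055+.176*(xb-.045)))
    return c-z*(.18+up),Rg
def delta(xb,up,yb=.017):
    P=np.load('P.npy');o=robot.get_obs();p,Rg=goal(P,xb,up,yb)
    R0=R.from_euler('xyz',o['ee_rot']).as_matrix()
    rv=R.from_matrix(R0.T@Rg).as_rotvec()
    print('t',o['time'],'shift now-axes/0.04',(R0.T@(p-o['tool_pos'])/.04).round(2),'goal-axes/.04',(Rg.T@(p-o['tool_pos'])/.04).round(3),'turn/0.1',(rv/.1).round(2),'F',np.round(o['wrist_force'],1),'w',round(o['width'],4),'ff',o['finger_force'],'q',np.round(o['joint_positions'],2))
    return p
E
python3 -c "
from h import *
print(delta(.049,.09), robot.get_obs()['tool_pos'])"
```

```text
t 0.6 shift now-axes/0.04 [12.48 -3.12  2.08] goal-axes/.04 [ 8.113 -9.474  3.781] turn/0.1 [1.69 0.56 6.42] F [-0.8 -0.1 -0.5] w 0.094 ff 0.0 q [-1.36  0.09  1.37 -0.    1.68 -0.1 ]
[ 0.60643661 -0.24975562  0.32160209] [ 0.17027581 -0.52298361  0.40472215]
```

Call:
play_rows(translation=[[0.89,-0.22,0.15],[0.89,-0.22,0.15],[0.89,-0.22,0.15],[0.89,-0.22,0.15],[0.89,-0.22,0.15],[0.89,-0.22,0.15],[0.89,-0.22,0.15],[0.89,-0.22,0.15]], twist=[[0,0,0],[0,0,0],[0,0,0],[0,0,0],[0,0,0],[0,0,0],[0,0,0],[0,0,0]], gripper=[0.4,0.4,0.4,0.4,0.4,0.4,0.4,0.4])

```text
time: 1.4
tool_pos: [0.4204, -0.3669, 0.3567]
ee_rot: [3.141, -0.0, 0.315]
wrist_force: [0.3, -0.2, -0.7]
width: 0.066
finger_force: 0.0
```

Call:
play_rows(translation=[[0.89,-0.22,0.15],[0.89,-0.22,0.15],[0.89,-0.22,0.15],[0.89,-0.22,0.15],[0.89,-0.22,0.15],[0.9,-0.22,0.15],[0,0,0],[0,0,0]], twist=[[0,0,0],[0,0,0],[0,0,0],[0,0,0],[0,0,0],[0,0,0],[0,0,0],[0,0,0]], gripper=[0.4,0.4,0.4,0.4,0.4,0.4,0.4,0.4])

```text
time: 2.2
tool_pos: [0.6068, -0.2509, 0.32]
ee_rot: [-3.141, 0.001, 0.316]
wrist_force: [-1.2, -0.3, -0.2]
width: 0.0656
finger_force: 0.0
```

Call:
play_rows(translation=[[0,0,0],[0,0,0],[0,0,0],[0,0,0],[0,0,0],[0,0,0],[0,0,0],[0,0,0]], twist=[[0.24,0.08,0.92],[0.24,0.08,0.92],[0.24,0.08,0.92],[0.24,0.08,0.92],[0.24,0.08,0.92],[0.24,0.08,0.92],[0.24,0.08,0.92],[0,0,0]], gripper=[0.4,0.4,0.4,0.4,0.4,0.4,0.4,0.4])

```text
time: 3.0
tool_pos: [0.6051, -0.2529, 0.3215]
ee_rot: [-2.968, -0.001, -0.333]
wrist_force: [-0.5, -1.1, 0.1]
width: 0.0656
finger_force: 0.0
```

Run:
```python
from h import *
delta(.049,.09)
im=snap('wrist','w1.png')
P=np.load('P.npy')
for n in L:
    print(n,px('wrist',C2W(P,L[n]))[0])
    if n!='chute':
        for r in robot.spot_point(n,'wrist')[:2]: print('  ',np.round(r['centre'],4),round(r['score'],2),px('wrist',r['centre'])[0],C2W(P,L[n]).round(4))
```

```text
t 3.0 shift now-axes/0.04 [ 0.   -0.09  0.01] goal-axes/.04 [ 0.005 -0.085  0.011] turn/0.1 [ 0.01 -0.01 -0.04] F [-0.5 -1.1  0.1] w 0.0656 ff 0.0 q [-0.52  0.36  1.22  0.17  1.6   1.38]
chute [307. 174.]
chute_opening [306. 195.]
   [ 0.6108 -0.2535  0.0298] 0.8 [306. 193.] [ 0.6081 -0.2526  0.027 ]
   [ 0.6055 -0.3196  0.0175] 0.67 [376. 176.] [ 0.6081 -0.2526  0.027 ]
chute_bay [376. 181.]
   [ 0.6022 -0.3214  0.0159] 0.69 [379. 179.] [ 0.6008 -0.3188  0.0153]
   [ 0.6114 -0.2528  0.0302] 0.6 [306. 193.] [ 0.6008 -0.3188  0.0153]
ball_upper_center [255. 205.]
   [ 0.6211 -0.2067  0.0544] 0.93 [253. 205.] [ 0.6203 -0.2092  0.055 ]
ball_lower_center [278. 167.]
   [ 0.5731 -0.0539  0.0139] 0.89 [153. 263.] [ 0.6463 -0.2381  0.052 ]
   [ 0.6467 -0.2408  0.0499] 0.87 [281. 166.] [ 0.6463 -0.2381  0.052 ]
```

View pics/w1.png

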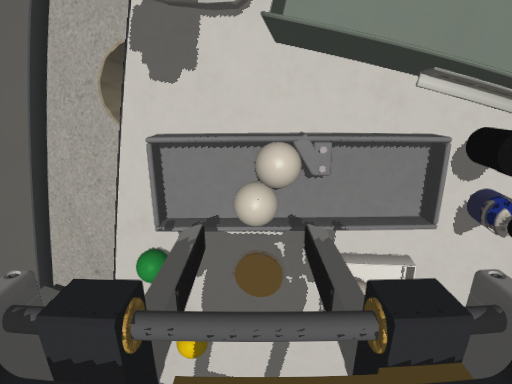

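The wrist view shows the upper ball at (256,204) and the lower at (278,165), with the gate at (318,155). The model agrees within about 2 mm, so I descend.

Call:
play_rows(translation=[[0,-0.085,0.4],[0,0,0.4],[0,0,0.4],[0,0,0.35],[0,0,0.3],[0,0,0.3],[0,0,0],[0,0,0]], twist=[[0,0,-0.04],[0,0,0],[0,0,0],[0,0,0],[0,0,0],[0,0,0],[0,0,0],[0,0,0]], gripper=[0.4,0.4,0.4,0.4,0.4,0.4,0.4,0.4])

```text
time: 4.05
tool_pos: [0.6124, -0.2342, 0.2366]
ee_rot: [-2.968, -0.0, -0.327]
wrist_force: [-0.5, -0.2, -0.0]
width: 0.066
finger_force: 0.0
```

Run:
```python
from h import *
delta(.049,.004)
for c in('scene','side','wrist'):
    im=snap(c,c+'2.png')
a=cv2.imread('pics/side2.png')[120:270,190:350];b=cv2.imread('pics/wrist2.png')
cv2.imwrite('pics/d.png',np.hstack([cv2.resize(a,(400,375)),cv2.resize(b,(400,300),interpolation=cv2.INTER_AREA) if 0 else cv2.copyMakeBorder(cv2.resize(b,(400,300)),0,75,0,0,0)]))
```

```text
t 4.05 shift now-axes/0.04 [-0.02  0.04 -0.02] goal-axes/.04 [-0.016  0.042 -0.016] turn/0.1 [ 0.01 -0.    0.02] F [-0.5 -0.2 -0. ] w 0.066 ff 0.0 q [-0.49  0.41  1.33  0.17  1.44  1.38]
```

View pics/d.png

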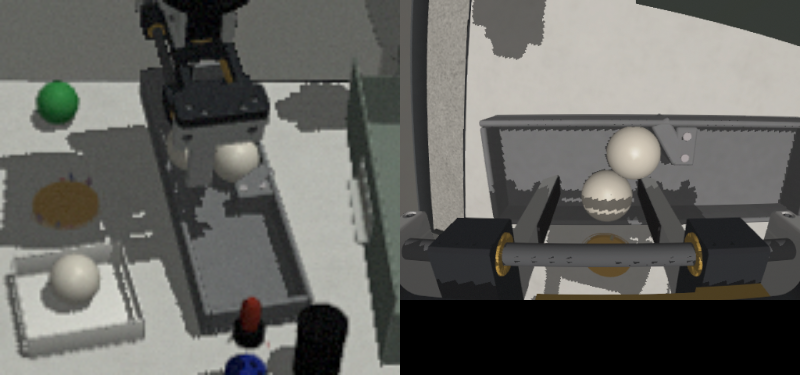

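The fingers straddle the upper ball (right panel (607,195)) with no contact, and both balls are still in place. I close on it.

Call:
play_rows(translation=[[0,0,0],[0,0,0],[0,0,0],[0,0,0],[0,0,0],[0,0,0]], twist=[[0,0,0],[0,0,0],[0,0,0],[0,0,0],[0,0,0],[0,0,0]], gripper=[0.1,0,-0.1,-0.2,-0.3,-0.3])

```text
time: 4.8
tool_pos: [0.6123, -0.2344, 0.2368]
ee_rot: [-2.968, -0.001, -0.327]
wrist_force: [0.3, -1.0, 1.3]
width: 0.0388
finger_force: 30.4
```

Call:
play_rows(translation=[[0,-0.1,-0.03],[0,-0.2,0],[0,-0.25,0],[0,-0.25,0],[0,-0.25,0],[0,0,0],[0,0,0],[0,0,0]], twist=[[0,0,0],[0,0,0],[0,0,0],[0,0,0],[0,0,0],[0,0,0],[0,0,0],[0,0,0]], gripper=[-0.3,-0.3,-0.3,-0.3,-0.3,-0.3,-0.3,-0.3])

```text
time: 5.6
tool_pos: [0.6256, -0.195, 0.245]
ee_rot: [-2.967, -0.001, -0.327]
wrist_force: [1.5, -0.8, -1.2]
width: 0.039
finger_force: 30.0
```

Call:
play_rows(translation=[[0,0,0],[0,0,0],[0,0,0],[0,0,0],[0,0,0],[0,0,0],[0,0,0],[0,0,0]], twist=[[0,0,0],[0,0,0],[0,0,0],[0,0,0],[0,0,0],[0,0,0],[0,0,0],[0,0,0]], gripper=[-0.3,-0.3,-0.3,-0.3,-0.3,-0.3,-0.3,-0.3])

```text
time: 6.4
tool_pos: [0.6255, -0.1953, 0.245]
ee_rot: [-2.968, -0.001, -0.327]
wrist_force: [1.7, -1.5, -1.9]
width: 0.0388
finger_force: 30.0
```

Run:
```python
from h import *
delta(.0925,.004)
for c in('side','wrist'): snap(c,c+'3.png')
a=cv2.imread('pics/side3.png')[120:270,190:350];b=cv2.imread('pics/wrist3.png')
cv2.imwrite('pics/e.png',np.hstack([cv2.resize(a,(400,375)),cv2.copyMakeBorder(cv2.resize(b,(400,300)),0,75,0,0,0)]))
```

```text
t 6.4 shift now-axes/0.04 [-0.01 -0.02  0.01] goal-axes/.04 [-0.012 -0.015  0.014] turn/0.1 [ 0.01 -0.    0.02] F [ 1.7 -1.5 -1.9] w 0.0388 ff 29.999655783176422 q [-0.43  0.4   1.32  0.17  1.44  1.44]
```

View pics/e.png

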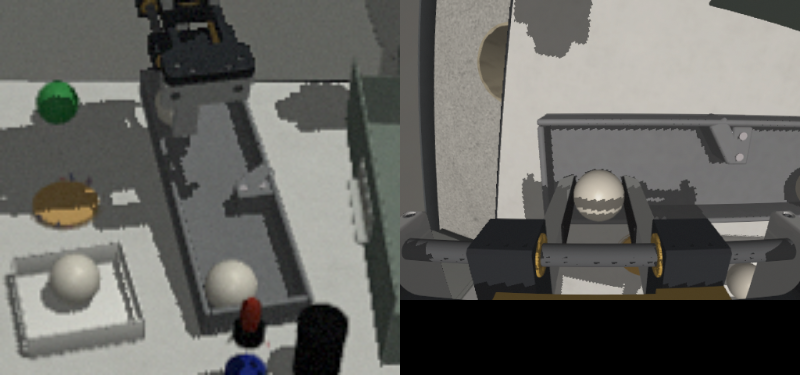

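The lower ball has rolled through and lies in the bay (left panel (230,285)). I set the upper ball down and let go with a small opening, so the fingers stay off the end wall, then lift.

Call:
play_rows(translation=[[0,0,0.03],[0,0,0],[0,0,0],[0,0,-0.2],[0,0,-0.6],[0,0,-0.8],[0,0,-0.8],[0,0,-0.6]], twist=[[0,0,0],[0,0,0],[0,0,0],[0,0,0],[0,0,0],[0,0,0],[0,0,0],[0,0,0]], gripper=[-0.3,0.05,0.05,0.05,0.05,0.05,0.05,0.05])

```text
time: 7.3
tool_pos: [0.6187, -0.2148, 0.3654]
ee_rot: [-2.968, -0.004, -0.327]
wrist_force: [0.1, 0.2, -0.6]
width: 0.0491
finger_force: 0.0
```

Call:
play_rows(translation=[[0,0,0],[0,0,0],[0,0,0],[0,0,0],[0,0,0],[0,0,0],[0,0,0],[0,0,0]], twist=[[0,0,0],[0,0,0],[0,0,0],[0,0,0],[0,0,0],[0,0,0],[0,0,0],[0,0,0]], gripper=[0.05,0.05,0.05,0.05,0.05,0.05,0.05,0.05])

```text
time: 8.1
tool_pos: [0.6189, -0.2146, 0.3619]
ee_rot: [-2.968, -0.0, -0.327]
wrist_force: [-0.3, -0.2, -1.0]
width: 0.0494
finger_force: 0.0
```

Call:
play_rows(translation=[[0,0,0],[0,0,0],[0,0,0],[0,0,0],[0,0,0],[0,0,0],[0,0,0],[0,0,0]], twist=[[0,0,0],[0,0,0],[0,0,0],[0,0,0],[0,0,0],[0,0,0],[0,0,0],[0,0,0]], gripper=[0.05,0.05,0.05,0.05,0.05,0.05,0.05,0.05])

```text
time: 8.9
tool_pos: [0.6189, -0.2146, 0.362]
ee_rot: [-2.968, -0.001, -0.327]
wrist_force: [-0.1, 0.1, -0.1]
width: 0.0493
finger_force: 0.0
```

Run:
```python
from h import *
delta(.0925,.004)
for c in('side','wrist'): snap(c,c+'4.png')
a=cv2.imread('pics/side4.png')[120:270,190:350];b=cv2.imread('pics/wrist4.png')
cv2.imwrite('pics/f.png',np.hstack([cv2.resize(a,(400,375)),cv2.copyMakeBorder(cv2.resize(b,(400,300)),0,75,0,0,0)]))
```

```text
t 8.9 shift now-axes/0.04 [-0.01 -0.01  2.98] goal-axes/.04 [-0.011 -0.011  2.984] turn/0.1 [ 0.01 -0.    0.02] F [-0.1  0.1 -0.1] w 0.0493 ff 0.0 q [-0.46  0.33  1.17  0.17  1.66  1.45]
```

View pics/f.png

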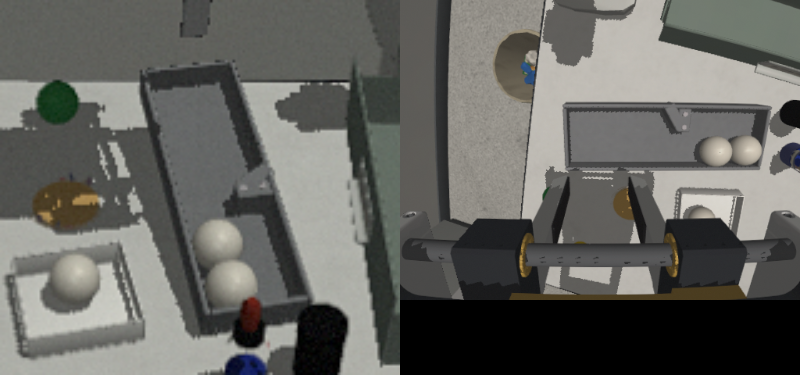

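Both balls are in the bay (left panel (218,243) and (230,287)). I wait a little and check they are at rest before handing in.

Call:
play_rows(translation=[[0,0,0],[0,0,0],[0,0,0],[0,0,0],[0,0,0],[0,0,0],[0,0,0],[0,0,0]], twist=[[0,0,0],[0,0,0],[0,0,0],[0,0,0],[0,0,0],[0,0,0],[0,0,0],[0,0,0]], gripper=[0.05,0.05,0.05,0.05,0.05,0.05,0.05,0.05])

```text
time: 9.8
tool_pos: [0.6189, -0.2146, 0.362]
ee_rot: [-2.968, -0.001, -0.327]
wrist_force: [0.5, 0.1, 0.2]
width: 0.0492
finger_force: 0.0
```

Call:
play_rows(translation=[[0,0,0],[0,0,0],[0,0,0],[0,0,0],[0,0,0],[0,0,0],[0,0,0],[0,0,0]], twist=[[0,0,0],[0,0,0],[0,0,0],[0,0,0],[0,0,0],[0,0,0],[0,0,0],[0,0,0]], gripper=[0.05,0.05,0.05,0.05,0.05,0.05,0.05,0.05])

```text
time: 10.6
tool_pos: [0.6189, -0.2146, 0.362]
ee_rot: [-2.968, -0.0, -0.327]
wrist_force: [-0.5, -0.0, 0.5]
width: 0.0492
finger_force: 0.0
```

Run:
```python
from h import *
def rest(a,b):
    return (np.abs(a.astype(int)-b).max(2)[200:260,255:320]>40).sum()
a=cv2.imread('pics/side4.png')[:,:,::-1]; b=snap('side','side5.png')
for _ in range(6): c=robot.snapshot('side')
print(rest(a,b),rest(b,c))
if rest(b,c)<8: print(robot.close_job())
```

```text
0 0
the job is handed in; nothing more can be done
None
```

The job is handed in at about 11 s: I moved the upper ball about 45 mm uphill, the lower ball rolled through, and after release the upper one followed; both lie at rest in the bay with the gripper clear.

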